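Swing the bench magnifier over the square sample box and clamp it

TASK

Push the arm of the bench magnifier round with a fingertip until its lens stands centred over the small square sample box, so that the whole box can be seen through it from straight above. Then push the clamp lever on top of the pillar clockwise (seen from above), about a quarter turn, as far as it goes, leaving the lens where it is. Grasp and lift nothing, and leave the box and everything else on the bench where they lie.

Things in the scene. Friction and masses are not known exactly. Their poses are not given: they have to be found in the camera images.
- stand: Bench magnifier stand, fixed to the bench: grey round foot 112 mm in diameter and 18 mm high, with an 18 mm steel pillar. The swing arm turns about the vertical pillar axis on a hub (36 mm in diameter, 72 to 98 mm above the bench); the clamp lever sits on the pillar's top. Origin: on the pillar axis, at bench height; z up; the stand's front is its own -x. Highest point of the magnifier: 133 mm.
- lens_center (a point): Centre of the lens, 200 mm from the pillar axis and 85 mm above the bench. The lens is clear, in a round white frame 106 mm in outer diameter, 84 mm inside, 11 mm thick (79.5 to 90.5 mm above the bench). It passes over the things lying below, which are all under 67 mm high.
- bar_point (a point): Point on the axis of the swing arm, 120 mm from the pillar axis, 85 mm above the bench: a level round bar 10 mm thick, bare from 20 to 132 mm from the pillar axis, with free air on both sides and 60 mm or more below it. A good place to push, sideways. The arm turns level, needs about 1.7 N here, and stays where it is left.
- lens_arm (a joint): Angle of the swing arm: 0 when it points to the stand's own -x, growing as it turns anticlockwise seen from above (towards the stand's -y, the robot's right). Runs from -1.25 to 1.75 rad; it starts on the right, at 1.4 to 1.65 rad, beyond all three sample places.
- lever_knob (a point): Middle of the upright black knob at the end of the clamp lever, 16 mm in diameter, from 103 to 133 mm above the bench (this point at 118 mm), 55 mm from the pillar axis. The lever's bar is 8 mm thick, 110 mm above the bench; the lever turns level about the pillar axis and passes 16 mm above the swing arm's bar. Pushing on the knob sideways takes about 2.2 N; it stays where it is left and does not turn the arm.
- clamp_lever (a joint): Angle of the clamp lever: 0 open (it then points 0.5 rad to the right of the stand's front, that is from the stand's -x towards its -y), growing as it is turned clockwise seen from above; a stop at 1.5 rad (it then points 1.0 rad to the left of the front). It starts between 0 and 0.25 and counts as clamped beyond 1.25.
- gel_center (a point): Centre of the small square sample box, 42 x 40 x 16 mm, a black tray under a clear flat lid (it looks grey from above), loose on the bench; the point lies 8 mm above the bench. It stands in one of three places below the path of the lens (200 mm from the pillar axis, some 0.9 rad apart); the other two hold the round dish and the oblong case.
- petri: Bystander: round clear dish 52 mm in diameter, 16 mm high at most, loose. Origin: centre of its underside. Under the path of the lens.
- oblong_case: Bystander: oblong black case 34 x 84 x 12 mm, loose. Origin: centre of its underside. Under the path of the lens.
- tweezers_center (a point): Bystander: light grey tweezers 11 x 150 x 13 mm lying between two sample places, loose. This point is the middle of their length, 6 mm above the bench.
- marker_center (a point): Bystander: marker pen 14 x 132 x 15 mm lying between two sample places, loose. This point is the middle of its length, 7 mm above the bench.
- timer: Bystander: small timer 58 x 62 x 22 mm behind the stand, loose. Origin: centre of its underside.

How it is judged (in metres and radians):
On the way, in this order (a step that is already met when the one before it is completed fails the run):
1. the lens stands still over the square box, the clamp lever still open (horizontal distance between lens_center and gel_center below 0.017 m and velocity of joint lens_arm between -0.1 and 0.1 rad/s and distance of gel_center from where it was at the start of the episode below 0.01 m and value of joint clamp_lever below 0.6 rad), for 0.2 s.
2. the clamp lever is turned clockwise to its closed end, the lens still over the box (horizontal distance between lens_center and gel_center below 0.017 m and value of joint clamp_lever above 1.25 rad), for 0.2 s.
At the end, for the whole second after the job is handed in: The lens centre is within 17 mm (seen from above) of the centre of the square box, the arm at rest, the box within 10 mm of where it started, and the clamp lever turned beyond 1.25 rad of its 1.5 rad (all of step 2 and velocity of joint lens_arm between -0.1 and 0.1 rad/s and distance of gel_center from where it was at the start of the episode below 0.01 m); the robot touches nothing.
It fails at once if the arm or the lever's knob is gripped between the fingers ((contact force between the fingers and anything else above 2 N and x of the grasp point in the frame of bar_point between -0.04 and 0.11 m and y of the grasp point in the frame of bar_point between -0.006 and 0.006 m and z of the grasp point in the frame of bar_point between -0.018 and 0.018 m) or (contact force between the fingers and anything else above 2 N and x of the grasp point in the frame of lever_knob between -0.006 and 0.006 m and y of the grasp point in the frame of lever_knob between -0.006 and 0.006 m and z of the grasp point in the frame of lever_knob between -0.018 and 0.018 m)).
It fails at once if the clamp is turned while the lens is not over the square box (value of joint clamp_lever above 0.7 rad and horizontal distance between lens_center and gel_center above 0.03 m).
It fails at once if the square box is shifted or lifted (distance of gel_center from where it was at the start of the episode above 0.012 m).
It fails at once if another loose thing on the bench (dish, oblong case, tweezers, marker, timer) is shifted or lifted by more than 15 mm (distance of any of petri, oblong_case, tweezers_center, marker_center, timer from where it was at the start of the episode above 0.015 m).
It also fails if it takes over 54 s, if anything falls off the work surface, if the arm or the gripper's body presses on something with over 40 N, if the wrist force passes 120 N, or if a joint passes its speed limit or range.

ROBOT

A 6-joint arm with a two-finger parallel gripper is mounted at the origin on a cart in front of the work surface, level with it; the furniture and walls round the work are solid. World frame = base frame: x ahead of the robot, y to its left, z up, the work surface at z = 0. Lengths are in m, angles in degrees, forces in N, time in s.
With the tool pointing down it reaches from about 0.3 to 0.75 m from the base axis. Payload 8.5 kg.
Tool frame: the origin (TCP) lies at the very end of the fingers, on their centre line; the grasp point (between the pads) lies 19 mm behind it (env.grip_point_offset is the distance from the TCP to the grasp point, in m); z points along the fingers, y is the direction in which the jaws open and shut (so a half turn about z gives the same grasp; the last joint's range is limited). The gripper opens to 85 mm and grips with 20 to 120 N. Pads are 22 mm wide; open, the fingers measure 114 mm over their backs; the gripper's body (76 mm by 85 mm) begins 54 mm behind the grasp point. The pads swing forward as they close: fully open they stand 13 mm farther back than shut.
Start: joints at [57.164, 21.807, 74.336, -0, 83.858, -12.336], TCP at [0.193, 0.515, 0.231] pointing down, gripper open.
Joint ranges: [-178.18, 178.18], [-50.72, 133.34], [12.68, 142.11], [-81.47, 261.47], [9.98, 163.14], [-165.26, 165.26]. Speed limits (degrees/s): [136.94, 136.94, 180, 180, 180, 180].

INTERFACE

Orientations are given as a 3x3 rotation matrix whose columns are the frame's x, y, z axes.
In Python, from rig import env gives the robot as it stands.
- The arm moves only by the tool move_arm, never from a script. Its argument "moves" is a list of rows, each a list of 4 numbers: the shift along the tool's x, y, z in mm, then the turn about the tool's z in rad. In form: [[tx, ty, tz, spin], ...]. A call has 1 to 20 rows; each row is the pose to reach, as a shift and turn from the pose commanded when the call began, along the tool's axes at that moment; what a row does not reach only later rows make up. A row lasts 1/10 s, in which the tool goes at most 50 mm and 8.59 degrees, less where a joint would pass 70% of its speed; a pose out of reach is approached as far as the arm can. A call with a gripper value outside its range is refused whole. "grip" is the closure, from 0 (fully open) to 1 (shut), set as the call begins (left out, the last holds). The fingers move at their own pace and stop on an object; "grip_force" is the grip in N (left out, the last holds). Time passes only in rows, so rows that repeat a pose let the fingers close. It gives the time, the measured TCP pose, the force and the opening at its end, in the units of the state.
- env.observe(): the state, without advancing time (a new reading comes with each control period).
- env.get_image(name): name is "side" or "top" or "wrist"; returns the picture (384x512x3 uint8, red, green, blue); there is no depth.
- env.get_calibration(name): a dict with "fovy" (degrees; the focal length in pixels is half the picture's height over the tangent of half this angle, whatever the lens; pixels are square), "cx", "cy" (the principal point, pixels), "k1" (the pictures are not rectified: a ray, as slopes to the right and down, at radius r is drawn at 1 + k1 r^2 times it, then the intrinsics apply), "extrinsics" (4x4, takes a point from world to camera coordinates); the wrist camera has in their place "tool_from_camera" (4x4, takes a point from camera to tool coordinates, whose origin is the TCP and whose axes are the flange's). Camera axes: x right, y up, looking along -z (the intrinsics and any distortion apply to the point x, -y, -z); pixel columns grow to the right and rows downward; lengths in m; the calibration is good to about 2 mm. A picture is of the moment at which its call begins: read the wrist's pose just before it. get_calibration takes no time and is no camera call.
- env.close_job(): hands the job in, once; it reports no verdict.
Trained networks look in the newest picture that a camera, given by its name, has taken for a name from the list of things; names that differ only in an ending like _2 or _b are one class to them, and where a whole thing is asked for, a point or a joint stands for the part that bears it (a point fixed in the world has none). Each returns a list of dicts, best first, with "conf" (0 to 1); they miss things now and then, are a little off and sometimes report something else, mostly with a low value. They report only what shows in the picture. A call takes as long as a camera call.
- env.silhouettes(camera, name): "region" (384x512 bool, what is visible of it) and "point" ([row, column] in pixels, amid what is visible of it).
- env.tip_of(camera, name): "point" ([row, column] in pixels: a listed point, or the origin of a listed thing).
The state is a dict: "time_s": time; "q": joint angles; "qvel": joint speeds; "joint_efforts": joint torques, N m; "position": TCP position; "tool_rot": TCP orientation; "ft_force": force on the tool from outside, world axes, zero at the start; "wrist_torque": the same for the moment, N m; "grip_width": finger opening in m.
Only numpy, scipy, OpenCV 4.12 (cv2) and the standard library are available. Lean on these libraries where they do the work, as an engineer would, in place of code of your own. Each camera call takes 0.05 s, during which the arm holds its last target.

## Working session

There is one attempt and no reset: what is moved stays moved. The work goes in short steps, Python scripts to look and compute and a tool call to move; the robot and the scene stay as the last step left them, time stands still between calls to the robot, and variables do not carry over. Pictures are saved under pics/ and viewed, and the job is handed in when it is done.

Besides the shell and the picture viewer there is one more tool, called after "Emit:" by a JSON object that holds its "name" and its "arguments", one argument or row to a line. move_arm: Moves the arm, as the interface text tells. Its arguments: {"type":"object","properties":{"moves":{"type":"array"},"grip":{"type":"number"},"grip_force":{"type":"number"}},"required":["moves"]}

```bash
mkdir -p pics; ls; cat > h.py <<'E'
import numpy as np, cv2
from rig import env
def ray(cam,pt):
    c=env.get_calibration(cam); f=192/np.tan(np.radians(c['fovy'])/2)
    r,cc=pt; u=np.array([(cc-c['cx'])/f,(r-c['cy'])/f]); d=u.copy()
    for _ in range(30): d=u/(1+c['k1']*(d@d))
    v=np.array([d[0],-d[1],-1.])
    if cam=='wrist':
        s=env.observe(); T=np.array(c['tool_from_camera']); R=np.array(s['tool_rot']); p=np.array(s['position'])
        return p+R@T[:3,3], R@T[:3,:3]@v
    E=np.array(c['extrinsics']); R=E[:3,:3]
    return -R.T@E[:3,3], R.T@v
def at(cam,pt,z):
    o,d=ray(cam,pt); return (o+d*(z-o[2])/d[2])[:2]
def proj(cam,P):
    c=env.get_calibration(cam); f=192/np.tan(np.radians(c['fovy'])/2)
    E=np.array(c['extrinsics']); q=E[:3,:3]@np.array(P)+E[:3,3]
    d=np.array([q[0]/-q[2],-q[1]/-q[2]]); d=d*(1+c['k1']*(d@d)); return d[1]*f+c['cy'],d[0]*f+c['cx']
E
python3 - <<'E'
from h import *
s=env.observe(); print(s)
for c in ['top','side']:
    cv2.imwrite(f'pics/{c}0.png',env.get_image(c)[:,:,::-1])
    print(c, env.get_calibration(c))
    for n,z in [('stand',0),('lens_center',.085),('bar_point',.085),('lever_knob',.118),('gel_center',.008),('petri',0),('oblong_case',0),('tweezers_center',.006),('marker_center',.007)]:
        for t in env.tip_of(c,n)[:2]: print(c,n,round(t['conf'],2),np.round(t['point'],1),np.round(at(c,t['point'],z),4))
E
```

```text
pics
{'time_s': 0.0, 'q': array([ 5.71627300e+01,  2.18406218e+01,  7.43857442e+01, -8.50001493e-04,
        8.38595522e+01, -1.23357599e+01]), 'qvel': array([ 0.04888317, -0.02459785, -0.03410784,  0.00741243,  0.01818273,
       -0.02558087]), 'joint_efforts': array([-1.22159800e-03, -4.48474288e+01, -2.31272793e+01, -2.51569481e-04,
        4.94893582e-03, -8.01103312e-06]), 'position': array([0.19246276, 0.51489832, 0.23070941]), 'tool_rot': array([[-9.36663396e-01,  3.50229983e-01, -8.00747613e-04],
       [ 3.50230765e-01,  9.36662588e-01, -1.26794547e-03],
       [ 3.05957811e-04, -1.46808456e-03, -9.99998876e-01]]), 'ft_force': array([ 0.10288033, -0.39474358, -0.1358934 ]), 'wrist_torque': array([-0.00649727,  0.0031836 , -0.0722126 ]), 'grip_width': 0.08524555457264472}
top {'fovy': 46.100527559585856, 'cx': 251.35396862362853, 'cy': 187.5469237810239, 'k1': 0.023659106375020125, 'extrinsics': array([[-0.02019712, -0.9997954 ,  0.00111098,  0.0431602 ],
       [ 0.99637692, -0.02003621,  0.08265342, -0.57032209],
       [-0.08261425,  0.00277632,  0.99657773, -1.10766782],

[... 958 characters left out ...]
658119],
       [-0.16295518, -0.71594229,  0.67887572, -0.84147249],
       [ 0.        ,  0.        ,  0.        ,  1.        ]])}
side stand 0.57 [205.1 281.9] [0.6316 0.0704]
side lens_center 0.66 [238.1 315.5] [ 0.6481 -0.1206]
side lens_center 0.3 [212.4 344.9] [ 0.7349 -0.0676]
side bar_point 0.74 [211.8 302.3] [ 0.6449 -0.042 ]
side bar_point 0.67 [237.8 315. ] [ 0.6473 -0.1195]
side lever_knob 0.73 [179.6 262.5] [0.5772 0.048 ]
side gel_center 0.6 [176.1 219.5] [0.4944 0.214 ]
side petri 0.62 [264.5 250.6] [ 0.5144 -0.0903]
side oblong_case 0.95 [222.  205.5] [0.4345 0.0615]
side tweezers_center 0.79 [231.9 234.7] [0.4975 0.0069]
side marker_center 0.68 [194.9 221.6] [0.488  0.1395]
```

View pics/top0.png

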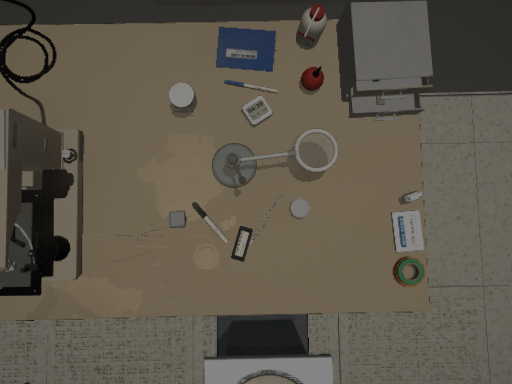

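View pics/side0.png

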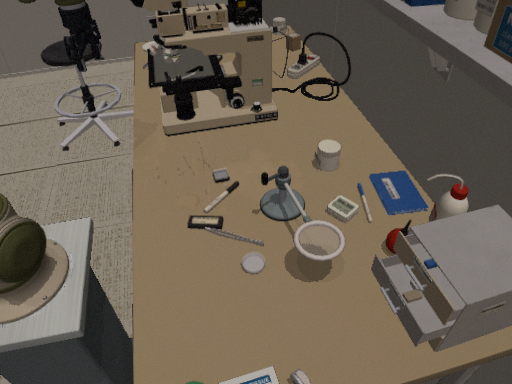

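```bash
python3 - <<'E'
from h import *
for c in ['top','side']:
    im=env.get_image(c)
    vis=im.copy()
    for n,z in [('gel_center',.016),('stand',.0),('lever_knob',.118),('lens_center',.085),('clamp_lever',.11)]:
        for t in env.silhouettes(c,n)[:2]:
            r=t['region'].astype(np.uint8); ys,xs=np.nonzero(r)
            print(c,n,round(t['conf'],2),r.sum(),np.round(t['point'],1),[ys.min(),ys.max(),xs.min(),xs.max()],cv2.minAreaRect(np.c_[xs,ys].astype(np.float32)))
            if n=='gel_center': print(at(c,(ys.mean(),xs.mean()),.012))
            if n=='lens_center':
                cs=cv2.findContours(r,0,1)[0]; k=max(cs,key=len); e=cv2.fitEllipse(k); print(e, at(c,(e[0][1],e[0][0]),.087))
    cv2.imwrite(f'pics/{c}_z.png',cv2.resize(im[110:290,120:370,::-1],(750,540),interpolation=cv2.INTER_CUBIC))
E
```

```text
top gel_center 0.77 251 [219.4 174.1] [np.int64(211), np.int64(226), np.int64(169), np.int64(185)] ((177.0, 218.5), (15.0, 16.0), 90.0)
[0.49770202 0.22093551]
top stand 0.88 3213 [155.3 267.7] [np.int64(129), np.int64(187), np.int64(213), np.int64(337)] ((274.77606201171875, 157.50094604492188), (43.636016845703125, 126.3974838256836), 79.57928466796875)
top lever_knob 0.74 3182 [156.4 275. ] [np.int64(129), np.int64(187), np.int64(212), np.int64(337)] ((274.7132568359375, 157.14637756347656), (44.17225646972656, 127.28105163574219), 79.4608154296875)
top lever_knob 0.53 180 [164.5 235.2] [np.int64(153), np.int64(183), np.int64(227), np.int64(245)] ((236.800048828125, 168.10000610351562), (32.199378967285156, 10.28591251373291), 63.43495178222656)
top clamp_lever 0.75 195 [164.4 235.4] [np.int64(154), np.int64(183), np.int64(227), np.int64(245)] ((235.95985412597656, 168.51458740234375), (32.038414001464844, 10.508599281311035), 70.01689147949219)
side gel_center 0.64 162 [173.3 216.1] [np.int64(168), np.int64(181), np.int64(214), np.int64(228)] ((220.40000915527344, 174.19999694824
[... 454 characters left out ...]
6.9] [np.int64(165), np.int64(184), np.int64(260), np.int64(288)] ((273.9093017578125, 174.2128448486328), (13.299967765808105, 30.615020751953125), 72.47443389892578)
side lever_knob 0.45 161 [175.2 218.4] [np.int64(168), np.int64(181), np.int64(213), np.int64(227)] ((220.45001220703125, 174.3499755859375), (12.332881927490234, 13.281564712524414), 71.56504821777344)
side lens_center 0.79 2007 [234.2 313. ] [np.int64(175), np.int64(260), np.int64(275), np.int64(344)] ((301.6190185546875, 221.0874481201172), (99.27314758300781, 45.065303802490234), 46.60599899291992)
((309.1919860839844, 224.69857788085938), (44.35301208496094, 96.30319213867188), 143.3238983154297) [ 0.64666944 -0.08371996]
```

View pics/top_z.png

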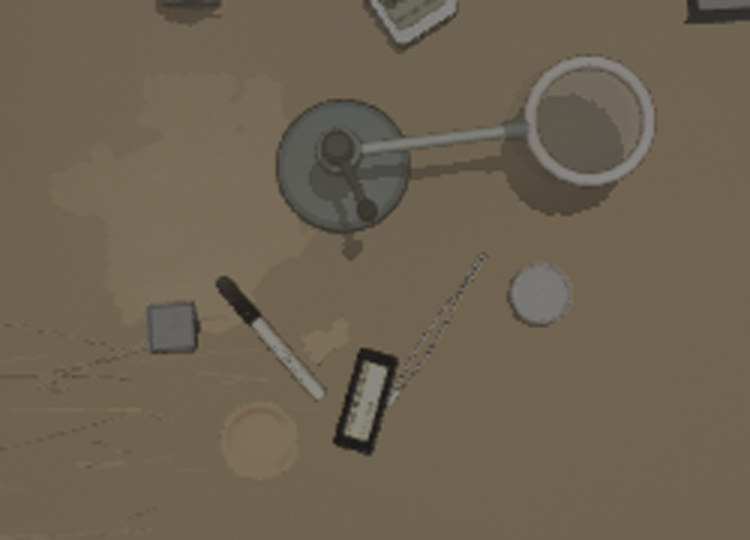

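View pics/side_z.png

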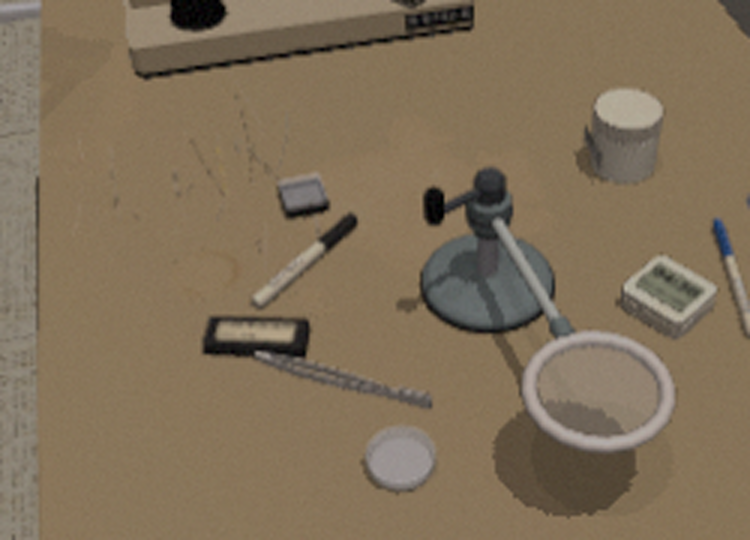

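```bash
python3 - <<'E'
from h import *
from scipy.optimize import least_squares
# model overlay: pillar at p, arm angle a (world), box
p=np.array([.631,.0745]); a=np.arctan2(-.1965,.0215); l=p+.2*np.array([np.cos(a),np.sin(a)]); kn=np.arctan2(-.026,-.052)
for c,n in [('top','top'),('side','side')]:
    im=cv2.imread(f'pics/{n}0.png'); im=cv2.resize(im,None,fx=3,fy=3,interpolation=cv2.INTER_CUBIC)
    def circ(q,r,z,col):
        t=np.linspace(0,2*np.pi,60); pts=[proj(c,[q[0]+r*np.cos(x),q[1]+r*np.sin(x),z]) for x in t]
        cv2.polylines(im,[np.array([[x*3+1,y*3+1] for y,x in pts]).astype(int)],True,col,1)
    circ(p,.056,.018,(0,0,255)); circ(p,.056,0,(0,0,255)); circ(l,.053,.0905,(0,255,0)); circ(l,.042,.0905,(0,255,0))
    circ(p+.055*np.array([np.cos(kn),np.sin(kn)]),.008,.133,(255,0,255)); circ([.4975,.2185],.003,.016,(0,0,255)); circ([.4975,.2185],.02,.016,(0,255,255))
    cv2.imwrite(f'pics/ov_{n}.png',im[330:870,360:1110])
E
```

```text
(no output)
```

View pics/ov_top.png

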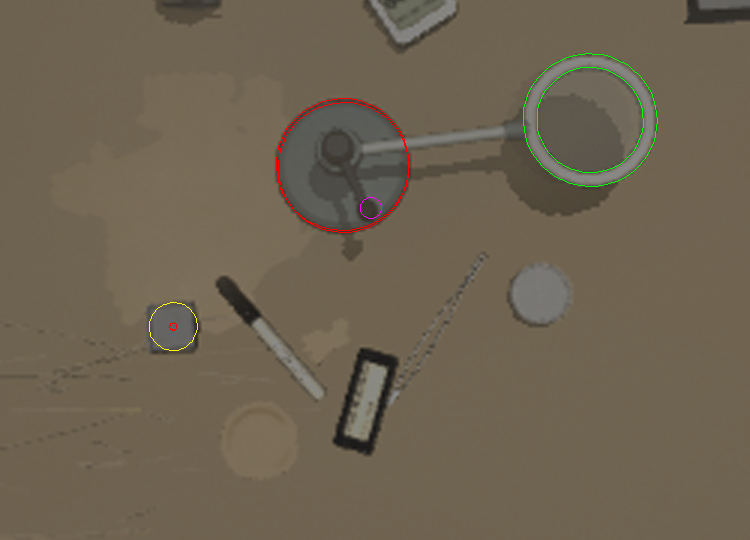

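View pics/ov_side.png

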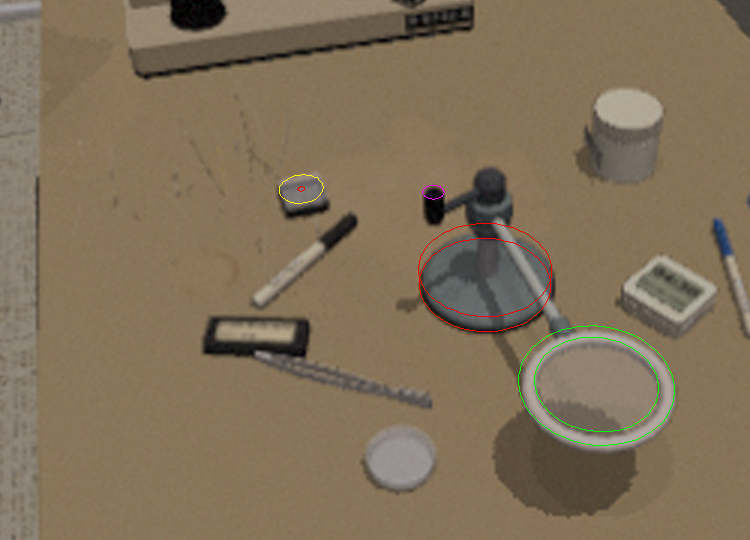

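```bash
python3 - <<'E'
from h import *
s=env.observe(); R=s['tool_rot']; p0=s['position']
for w in [(.25,.3,.231),(.679,-.041,.231)]: print(np.round(1000*R.T@(np.array(w)-p0)))
x=R[:,0]; print(np.pi-np.arctan2(x[1],x[0]))
E
```

```text
[-129. -181.    0.]
[-650. -351.    0.]
0.35779313493829346
```

Emit:
{"name": "move_arm", "arguments": {
  "moves": [
    [-26, -36, 0, -0.12],
    [-52, -72, 0, -0.24],
    [-78, -108, 0, -0.358],
    [-104, -145, 0, -0.358],
    [-130, -181, 0, -0.358],
    [-167, -193, 0, -0.358],
    [-204, -205, 0, -0.358],
    [-241, -217, 0, -0.358],
    [-278, -229, 0, -0.358],
    [-315, -241, 0, -0.358],
    [-352, -253, 0, -0.358],
    [-389, -266, 0, -0.358],
    [-426, -278, 0, -0.358],
    [-463, -290, 0, -0.358],
    [-500, -302, 0, -0.358],
    [-540, -315, 0, -0.358],
    [-580, -328, 0, -0.358],
    [-615, -340, 0, -0.358],
    [-640, -348, 0, -0.358],
    [-650, -351, 0, -0.358]
  ],
  "grip": 1
}}

```text
time_s: 3.6
position: [0.6799, -0.0432, 0.2302]
tool_rot: [[-1.0, 0.002, -0.001], [0.002, 1.0, -0.0], [0.001, -0.0, -1.0]]
ft_force: [-0.1, 0.4, -0.2]
grip_width: -0.0002
```

```bash
python3 - <<'E'
from h import *
s=env.observe(); print(s['position'],s['tool_rot'],s['grip_width'],s['ft_force'])
for c in ['wrist','side']: cv2.imwrite(f'pics/{c}1.png',env.get_image(c)[:,:,::-1])
E
```

```text
[ 0.67985628 -0.04324711  0.2301903 ] [[-9.99998507e-01  1.55445934e-03 -7.54965730e-04]
 [ 1.55451198e-03  9.99998789e-01 -6.91403013e-05]
 [ 7.54857340e-04 -7.03138013e-05 -9.99999713e-01]] -0.0002455490566380894 [-0.13461556  0.4244916  -0.21063911]
```

View pics/wrist1.png

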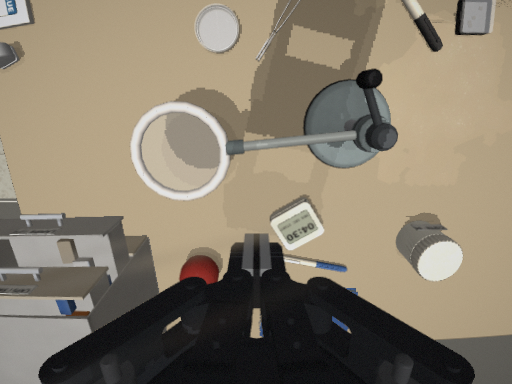

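View pics/side1.png

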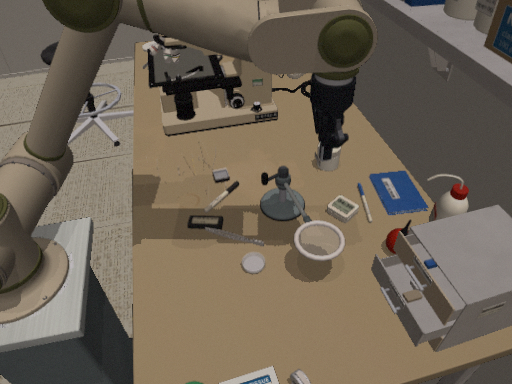

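```bash
python3 - <<'E'
from h import *
im=env.get_image('wrist')
print(env.get_calibration('wrist'))
for n,z in [('stand',0),('lens_center',.085),('bar_point',.085),('lever_knob',.118),('gel_center',.008)]:
    for t in env.tip_of('wrist',n)[:1]: print(n,round(t['conf'],2),np.round(t['point'],1),np.round(at('wrist',t['point'],z),4))
for nm,pt,z in [('bar',(141,285),.088),('ptop',(136,382),.125),('lens',(150.5,181),.0905),('box',(16,477),.014),('foot',(124,347),.018),('knobtop',(77,371),.133)]: print(nm,at('wrist',pt,z))
E
```

```text
{'fovy': 69.21937997450928, 'cx': 256.12553346238894, 'cy': 190.92656863567146, 'k1': -0.06069373357479637, 'tool_from_camera': array([[-1.88188966e-05,  9.46811506e-01,  3.21788708e-01,
         8.29518034e-02],
       [ 9.99999999e-01,  2.04326222e-06,  5.24701830e-05,
         7.48182683e-04],
       [ 4.90218743e-05,  3.21788708e-01, -9.46811504e-01,
        -1.42486881e-01],
       [ 0.00000000e+00,  0.00000000e+00,  0.00000000e+00,
         1.00000000e+00]])}
stand 0.8 [124.6 343.4] [0.6294 0.0754]
lens_center 0.73 [158.5 181.6] [ 0.657  -0.1189]
bar_point 0.68 [145.2 255.2] [ 0.6431 -0.0408]
lever_knob 0.91 [ 77.9 367.7] [0.5782 0.0572]
gel_center 0.84 [ 16.  471.7] [0.4949 0.222 ]
bar [ 0.63835196 -0.01025961]
ptop [0.62763896 0.07333255]
lens [ 0.64767331 -0.11746278]
box [0.49608879 0.22458075]
foot [0.62701869 0.07477303]
knobtop [0.5785222  0.05417168]
```

Emit:
{"name": "move_arm", "arguments": {
  "moves": [
    [0, 0, 35, 0],
    [0, 0, 75, 0],
    [0, 0, 115, 0],
    [0, 0, 145, 0],
    [0, 0, 158, 0],
    [0, 0, 158, 0]
  ]
}}

```text
time_s: 4.6
position: [0.6779, -0.0409, 0.0722]
tool_rot: [[-1.0, -0.001, -0.003], [-0.001, 1.0, 0.001], [0.003, 0.001, -1.0]]
ft_force: [-0.0, -1.0, 0.3]
grip_width: 0.0004
```

```bash
python3 - <<'E'
from h import *
s=env.observe(); print(s['time_s'],s['position'],s['ft_force'])
p0=s['position']; R=s['tool_rot']
c=np.array([.630,.0745])
# arc: bar angle th; finger centre at r=.12 along bar, offset d on ccw side (support fn of rectangle 22x29)
for i,th in enumerate(np.radians(np.linspace(276,138,36))):
    n=np.array([-np.sin(th),np.cos(th)]); d=.005+.011*abs(n[0])+.0145*abs(n[1])
    w=c+.12*np.array([np.cos(th),np.sin(th)])+d*n
    print(i,round(np.degrees(th)),np.round(1000*R.T@np.r_[w-p0[:2],0]).astype(int)[:2].tolist(), np.round(w,3))
E
```

```text
4.6 [ 0.67787346 -0.0408755   0.07221815] [-0.0175495  -0.95216184  0.30200754]
0 276 [18, -2] [ 0.66  -0.043]
1 272 [27, -4] [ 0.651 -0.045]
2 268 [35, -5] [ 0.643 -0.046]
3 264 [43, -6] [ 0.635 -0.047]
4 260 [50, -6] [ 0.628 -0.047]
5 256 [58, -6] [ 0.62  -0.047]
6 252 [65, -5] [ 0.613 -0.046]
7 248 [73, -4] [ 0.605 -0.045]
8 244 [81, -2] [ 0.597 -0.043]
9 241 [88, 0] [ 0.59  -0.041]
10 237 [95, 3] [ 0.582 -0.038]
11 233 [103, 6] [ 0.575 -0.035]
12 229 [110, 10] [ 0.568 -0.031]
13 225 [117, 15] [ 0.561 -0.026]
14 221 [124, 19] [ 0.554 -0.021]
15 217 [130, 25] [ 0.548 -0.016]
16 213 [136, 31] [ 0.542 -0.01 ]
17 209 [142, 37] [ 0.536 -0.004]
18 205 [147, 44] [0.531 0.003]
19 201 [152, 51] [0.526 0.01 ]
20 197 [156, 59] [0.522 0.018]
21 193 [160, 67] [0.518 0.026]
22 189 [163, 75] [0.515 0.034]
23 185 [165, 84] [0.512 0.043]
24 181 [167, 93] [0.511 0.052]
25 177 [169, 101] [0.509 0.06 ]
26 173 [169, 109] [0.508 0.068]
27 170 [170, 116] [0.508 0.075]
28 166 [169, 124] [0.508 0.083]
29 162 [169, 132] [0.509 0.091]
30 158 [167, 140] [0.51  0.099]
31 154 [166, 148] [0.512 0.107]
32 150 [163, 156] [0.515 0.115]
33 146 [160, 164] [0.518 0.123]
34 142 [157, 171] [0.521 0.13 ]
35 138 [152, 179] [0.525 0.138]
```

Emit:
{"name": "move_arm", "arguments": {
  "moves": [
    [8, -2, 0, 0],
    [14, -3, 0, 0],
    [20, -3, 0, 0],
    [27, -4, 0, 0],
    [35, -5, 0, 0],
    [43, -6, 0, 0],
    [50, -6, 0, 0],
    [58, -6, 0, 0],
    [65, -5, 0, 0],
    [73, -4, 0, 0],
    [81, -2, 0, 0],
    [88, 0, 0, 0],
    [95, 3, 0, 0],
    [103, 6, 0, 0],
    [110, 10, 0, 0],
    [117, 15, 0, 0],
    [124, 19, 0, 0],
    [130, 25, 0, 0],
    [136, 31, 0, 0],
    [142, 37, 0, 0]
  ]
}}

```text
time_s: 6.6
position: [0.536, -0.0038, 0.0733]
tool_rot: [[-1.0, -0.0, 0.0], [-0.0, 1.0, -0.0], [-0.0, -0.0, -1.0]]
ft_force: [1.6, -1.5, 1.0]
grip_width: 0.0001
```

```bash
python3 - <<'E'
from h import *
s=env.observe(); print(s['time_s'],s['position'],s['ft_force'])
for c in ['top','wrist']: cv2.imwrite(f'pics/{c}2.png',env.get_image(c)[:,:,::-1])
E
```

```text
6.6 [ 0.53604658 -0.00379098  0.07334659] [ 1.6355453  -1.48265002  0.97470585]
```

View pics/top2.png

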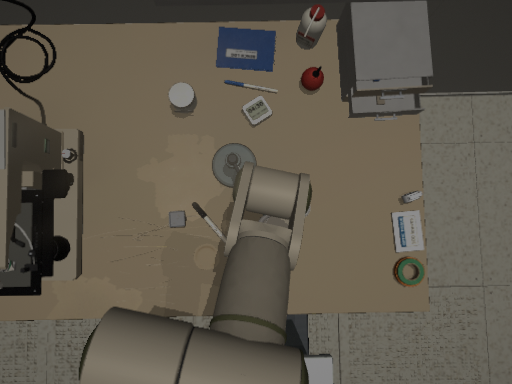

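View pics/wrist2.png

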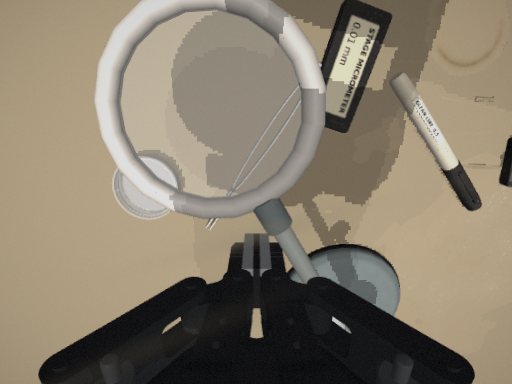

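Emit:
{"name": "move_arm", "arguments": {
  "moves": [
    [5, 7, 0, 0],
    [10, 14, 0, 0],
    [14, 22, 0, 0],
    [18, 30, 0, 0],
    [21, 38, 0, 0],
    [23, 47, 0, 0],
    [25, 56, 0, 0],
    [27, 64, 0, 0],
    [27, 72, 0, 0],
    [28, 79, 0, 0],
    [27, 87, 0, 0],
    [27, 95, 0, 0],
    [26, 101, 0, 0],
    [25, 106, 0, 0],
    [24, 109, 0, 0],
    [24, 111, 0, 0]
  ]
}}

```text
time_s: 8.3
position: [0.5126, 0.1069, 0.0732]
tool_rot: [[-1.0, -0.0, -0.0], [-0.0, 1.0, -0.0], [0.0, -0.0, -1.0]]
ft_force: [0.3, -1.7, -0.7]
grip_width: -0.0003
```

```bash
python3 - <<'E'
from h import *
s=env.observe(); print(s['time_s'],s['position'],s['ft_force'])
for c in ['top','side','wrist']:
    cv2.imwrite(f'pics/{c}3.png',env.get_image(c)[:,:,::-1])
    for n,z in [('lens_center',.085),('bar_point',.085),('lever_knob',.118),('gel_center',.008)]:
        for t in env.tip_of(c,n)[:1]: print(c,n,round(t['conf'],2),np.round(t['point'],1),np.round(at(c,t['point'],z),4))
E
```

```text
8.3 [0.51255859 0.10690994 0.07324427] [ 0.33223994 -1.6503749  -0.65167647]
top lens_center 0.61 [232.7 197.1] [0.4621 0.1614]
top lever_knob 0.57 [208.1 295.9] [ 0.514 -0.069]
top gel_center 0.59 [234.7 196.5] [0.456  0.1721]
side lens_center 0.91 [171.8 200. ] [0.4428 0.1525]
side bar_point 0.73 [178.8 264.4] [0.5907 0.0861]
side lever_knob 0.66 [210.8 345.4] [ 0.7214 -0.092 ]
side gel_center 0.47 [174.6 219.9] [0.4965 0.2199]
wrist lens_center 0.83 [142.6 363.7] [0.4498 0.1584]
wrist bar_point 0.61 [274.  286.2] [0.5228 0.1242]
wrist gel_center 0.22 [181.1 118.6] [ 0.4919 -0.0014]
```

View pics/side3.png

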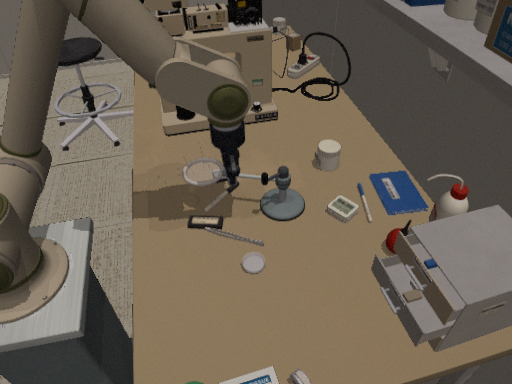

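View pics/wrist3.png

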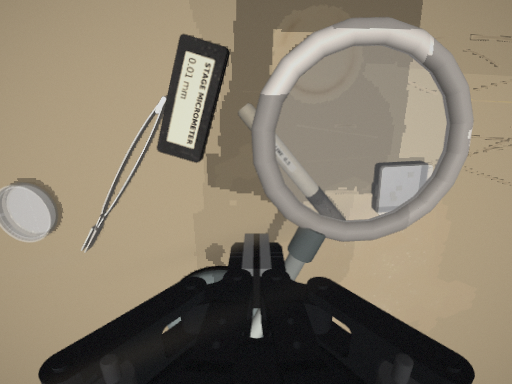

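View pics/top3.png

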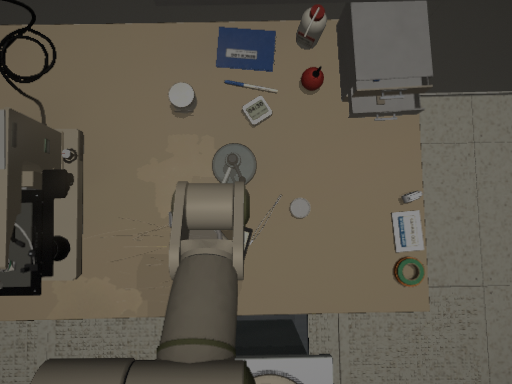

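Emit:
{"name": "move_arm", "arguments": {
  "moves": [
    [-2, 6, 0, 0],
    [-4, 12, 0, 0],
    [-7, 18, 0, 0],
    [-10, 24, 0, 0],
    [-12, 28, 0, 0],
    [-14, 31, 0, 0],
    [-15, 33, 0, 0],
    [-15, 33, 0, 0]
  ]
}}

```text
time_s: 9.85
position: [0.5275, 0.14, 0.0733]
tool_rot: [[-1.0, -0.0, -0.0], [-0.0, 1.0, 0.0], [0.0, 0.0, -1.0]]
ft_force: [-1.0, 0.6, 0.3]
grip_width: 0.0
```

```bash
python3 - <<'E'
from h import *
s=env.observe(); print(s['time_s'],s['position'],s['ft_force'])
for c in ['side','wrist']:
    im=env.get_image(c)
    cv2.imwrite(f'pics/{c}4.png',im[:,:,::-1] if c=='wrist' else cv2.resize(im[120:240,150:310,::-1],(800,600),interpolation=cv2.INTER_CUBIC))
    for n,z in [('lens_center',.085),('bar_point',.085),('lever_knob',.118),('gel_center',.008)]:
        for t in env.tip_of(c,n)[:1]: print(c,n,round(t['conf'],2),np.round(t['point'],1),np.round(at(c,t['point'],z),4))
E
```

```text
9.85 [0.5275179  0.13999971 0.07326101] [-1.01279317  0.5984695   0.26565775]
side lens_center 0.62 [156.1 210.5] [0.477  0.2085]
side bar_point 0.82 [166.8 238.1] [0.538  0.1472]
side lever_knob 0.69 [177.7 265.6] [0.5857 0.0525]
side gel_center 0.45 [175.1 217.2] [0.4889 0.2198]
wrist lens_center 0.57 [177.9 394.6] [0.4821 0.2092]
wrist bar_point 0.88 [277.4 278.9] [0.5401 0.1532]
```

View pics/side4.png

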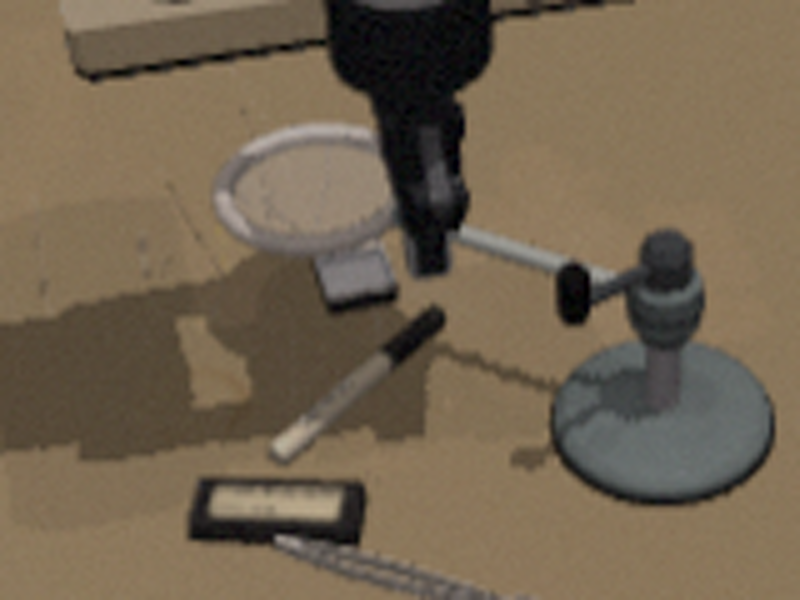

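View pics/wrist4.png

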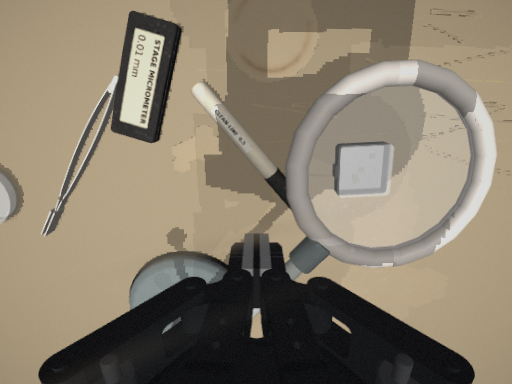

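```bash
python3 - <<'E'
from h import *
b=at('wrist',(169.5,364),.012); l=at('wrist',(164.5,390.5),.085)
print(b,l)
c=np.array([.630,.0745])
for q in (b,l,np.array([.4975,.2195])): print(np.hypot(*(q-c)),np.degrees(np.arctan2(*(q-c)[::-1])))
E
```

```text
[0.49652929 0.22253842] [0.47532553 0.20603245]
0.1993233618768745 132.03766461959495
0.20303934496695725 139.6227450548708
0.1964211037541537 132.42085249971657
```

Emit:
{"name": "move_arm", "arguments": {
  "moves": [
    [-3, 3, 0, 0],
    [-5, 5, 0, 0],
    [-7, 7, 0, 0],
    [-8, 8, 0, 0],
    [-9, 9, 0, 0],
    [-9, 9, 0, 0]
  ]
}}

```text
time_s: 10.95
position: [0.5366, 0.1489, 0.0733]
tool_rot: [[-1.0, -0.0, -0.0], [-0.0, 1.0, 0.0], [0.0, 0.0, -1.0]]
ft_force: [-0.9, 0.2, 0.8]
grip_width: -0.0001
```

```bash
python3 - <<'E'
from h import *
s=env.observe(); print(s['time_s'],s['position'],s['ft_force'])
for c in ['wrist']:
    im=env.get_image(c)
    cv2.imwrite(f'pics/{c}5.png',im[:,:,::-1])
    for n,z in [('lens_center',.085),('bar_point',.085),('gel_center',.008)]:
        for t in env.tip_of(c,n)[:1]: print(c,n,round(t['conf'],2),np.round(t['point'],1),np.round(at(c,t['point'],z),4))
E
```

```text
10.95 [0.53655359 0.14887879 0.07326752] [-0.91360005  0.16025089  0.79655766]
wrist lens_center 0.69 [187.8 402. ] [0.4964 0.2229]
wrist bar_point 0.72 [275.8 277.4] [0.5481 0.1613]
wrist gel_center 0.38 [ 70.3 133.6] [0.4348 0.0633]
```

View pics/wrist5.png

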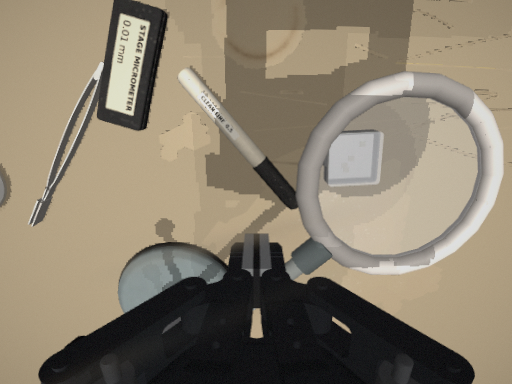

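Emit:
{"name": "move_arm", "arguments": {
  "moves": [
    [15, -15, 0, 0],
    [30, -30, 0, 0],
    [30, -30, -30, 0],
    [30, -30, -75, 0],
    [30, -30, -120, 0],
    [10, -60, -125, 0],
    [-15, -95, -125, 0],
    [-40, -125, -125, 0],
    [-63, -149, -125, 0],
    [-63, -149, -125, 0]
  ]
}}

```text
time_s: 12.15
position: [0.6016, -0.0034, 0.1977]
tool_rot: [[-1.0, 0.003, 0.001], [0.003, 1.0, -0.001], [-0.001, -0.001, -1.0]]
ft_force: [-0.6, 1.2, -0.6]
grip_width: 0.0003
```

```bash
python3 - <<'E'
from h import *
s=env.observe(); print(s['time_s'],s['position'],s['ft_force'])
for c in ['top','side','wrist']:
    im=env.get_image(c)
    cv2.imwrite(f'pics/{c}6.png',im[:,:,::-1] if c=='wrist' else cv2.resize(im[110:290,120:360,::-1],(800,600),interpolation=cv2.INTER_CUBIC))
    for n,z in [('stand',0),('lens_center',.085),('bar_point',.085),('lever_knob',.118),('gel_center',.008)]:
        for t in env.tip_of(c,n)[:1]: print(c,n,round(t['conf'],2),np.round(t['point'],1),np.round(at(c,t['point'],z),4))
E
```

```text
12.15 [ 0.60160317 -0.00342538  0.19773362] [-0.6050346   1.23465202 -0.62903166]
top stand 0.94 [163.4 234.1] [0.6362 0.0747]
top lens_center 0.87 [216.5 169.8] [0.5014 0.2253]
top bar_point 0.62 [198.3 192.7] [0.5433 0.171 ]
top lever_knob 0.58 [181.8 240.4] [0.577  0.0568]
side stand 0.59 [206.6 280.9] [0.6276 0.0659]
side lens_center 0.66 [152.3 214.7] [0.49   0.2218]
side bar_point 0.8 [165.1 241.9] [0.5485 0.1513]
side lever_knob 0.52 [177.3 263.5] [0.5813 0.0551]
side gel_center 0.56 [175.5 220.1] [0.4964 0.216 ]
wrist stand 0.73 [188.9 316.3] [0.6296 0.0785]
wrist lens_center 0.76 [ 78.5 503.1] [0.4958 0.2244]
wrist bar_point 0.92 [133.6 428.4] [0.5471 0.1609]
wrist lever_knob 0.84 [173.7 324.3] [0.5771 0.0571]
wrist gel_center 0.7 [ 86.2 443.6] [0.5013 0.218 ]
```

View pics/top6.png

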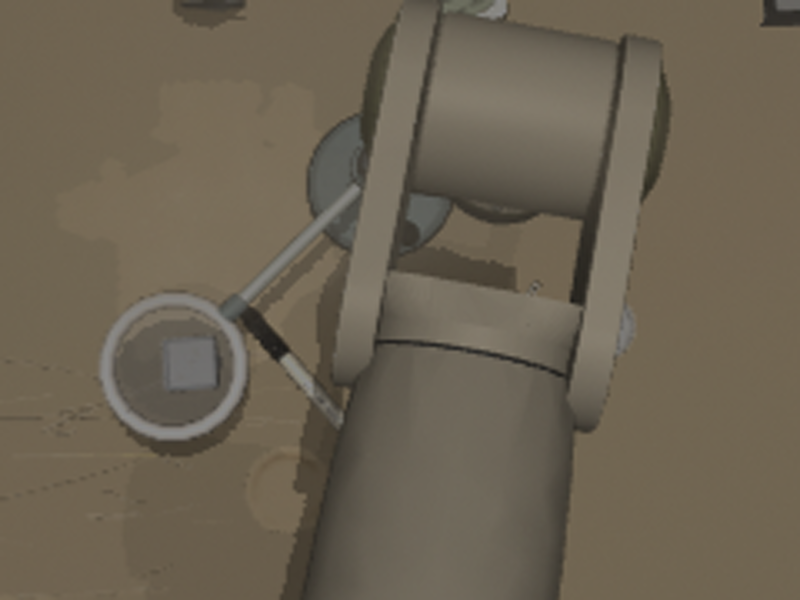

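View pics/wrist6.png

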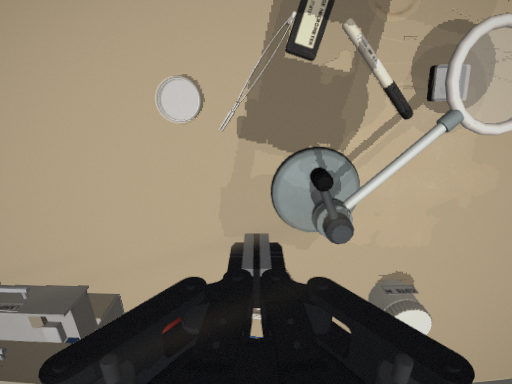

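View pics/side6.png

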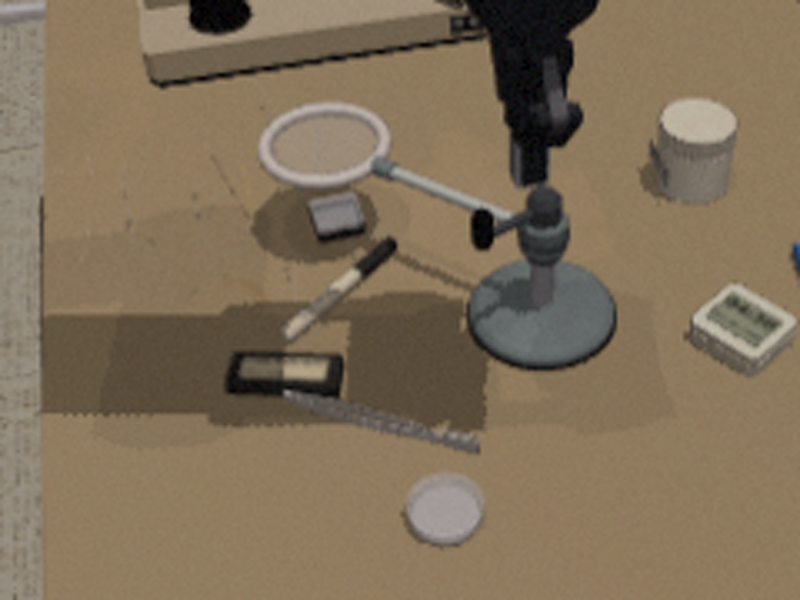

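```bash
python3 - <<'E'
from h import *
l=at('top',(110+366/3.333,120+174/3.333),.088);b=at('top',(110+363/3.333,120+190/3.333),.014)
print(l,b,l-b)
E
```

```text
[0.49348824 0.21913515] [0.49659791 0.21992141] [-0.00310967 -0.00078626]
```

Emit:
{"name": "move_arm", "arguments": {
  "moves": [
    [0, 0, 30, 0],
    [0, 0, 65, 0],
    [0, 0, 88, 0],
    [0, 0, 91, 0],
    [0, 0, 91, 0]
  ]
}}

```text
time_s: 13.55
position: [0.5997, -0.0003, 0.1076]
tool_rot: [[-1.0, -0.0, -0.0], [-0.0, 1.0, 0.0], [0.0, 0.0, -1.0]]
ft_force: [-0.1, -1.2, 0.8]
grip_width: -0.0002
```

```bash
python3 - <<'E'
from h import *
s=env.observe(); print(s['time_s'],s['position'],s['ft_force'])
p0=s['position']; R=s['tool_rot']
c=np.array([.630,.0745])
for i,th in enumerate(np.radians(np.arange(205,124,-5))):
    n=np.array([-np.sin(th),np.cos(th)]); d=.008+.011*abs(n[0])+.0145*abs(n[1])
    w=c+.055*np.array([np.cos(th),np.sin(th)])+d*n
    print(i,round(np.degrees(th)),np.round(1000*R.T@np.r_[w-p0[:2],0]).astype(int)[:2].tolist(), np.round(w,3))
im=env.get_image('wrist'); cv2.imwrite('pics/wrist7.png',im[:,:,::-1])
E
```

```text
13.55 [ 5.99699509e-01 -3.34336226e-04  1.07556734e-01] [-0.07149942 -1.22911236  0.79896569]
0 205 [9, 28] [0.591 0.028]
1 200 [13, 32] [0.587 0.032]
2 195 [16, 37] [0.583 0.036]
3 190 [20, 41] [0.58  0.041]
4 185 [22, 47] [0.577 0.046]
5 180 [25, 52] [0.575 0.052]
6 175 [27, 56] [0.573 0.056]
7 170 [28, 61] [0.572 0.06 ]
8 165 [29, 65] [0.57  0.065]
9 160 [30, 70] [0.57  0.069]
10 155 [30, 75] [0.569 0.074]
11 150 [30, 80] [0.569 0.079]
12 145 [30, 85] [0.57  0.085]
13 140 [29, 90] [0.571 0.09 ]
14 135 [27, 95] [0.573 0.095]
15 130 [25, 100] [0.575 0.1  ]
16 125 [22, 105] [0.578 0.105]
```

View pics/wrist7.png

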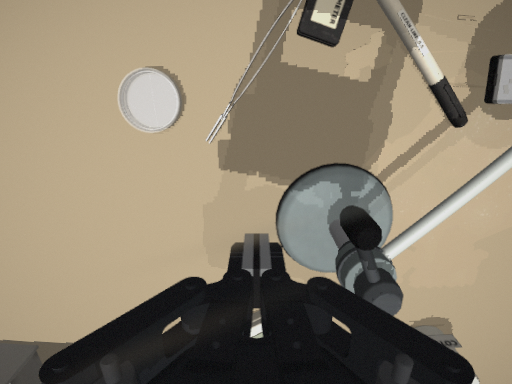

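Emit:
{"name": "move_arm", "arguments": {
  "moves": [
    [4, 12, 0, 0],
    [8, 22, 0, 0],
    [10, 28, 0, 0],
    [13, 32, 0, 0],
    [16, 37, 0, 0],
    [20, 41, 0, 0],
    [22, 47, 0, 0],
    [25, 52, 0, 0],
    [27, 56, 0, 0],
    [28, 61, 0, 0],
    [29, 65, 0, 0],
    [30, 70, 0, 0],
    [30, 75, 0, 0],
    [30, 80, 0, 0],
    [30, 85, 0, 0],
    [29, 90, 0, 0],
    [29, 90, 0, 0]
  ]
}}

```text
time_s: 15.3
position: [0.5701, 0.0907, 0.1072]
tool_rot: [[-1.0, -0.001, -0.001], [-0.001, 1.0, 0.001], [0.001, 0.001, -1.0]]
ft_force: [-1.5, 1.2, 0.1]
grip_width: 0.0002
```

```bash
python3 - <<'E'
from h import *
s=env.observe(); print(s['time_s'],s['position'],s['ft_force'])
im=env.get_image('wrist'); cv2.imwrite('pics/wrist8.png',im[:,:,::-1])
im=env.get_image('side'); cv2.imwrite('pics/side8.png',cv2.resize(im[110:290,120:360,::-1],(800,600),interpolation=cv2.INTER_CUBIC))
E
```

```text
15.3 [0.57013798 0.09069652 0.10715508] [-1.50185666  1.23154206  0.07894694]
```

View pics/wrist8.png

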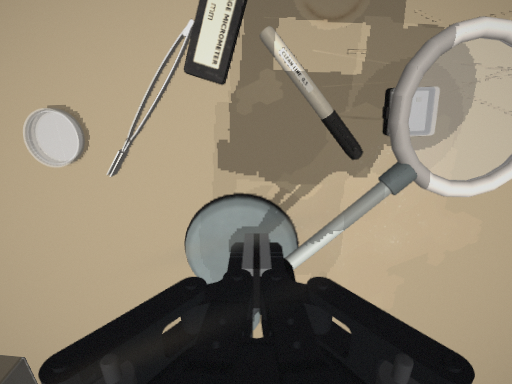

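View pics/side8.png

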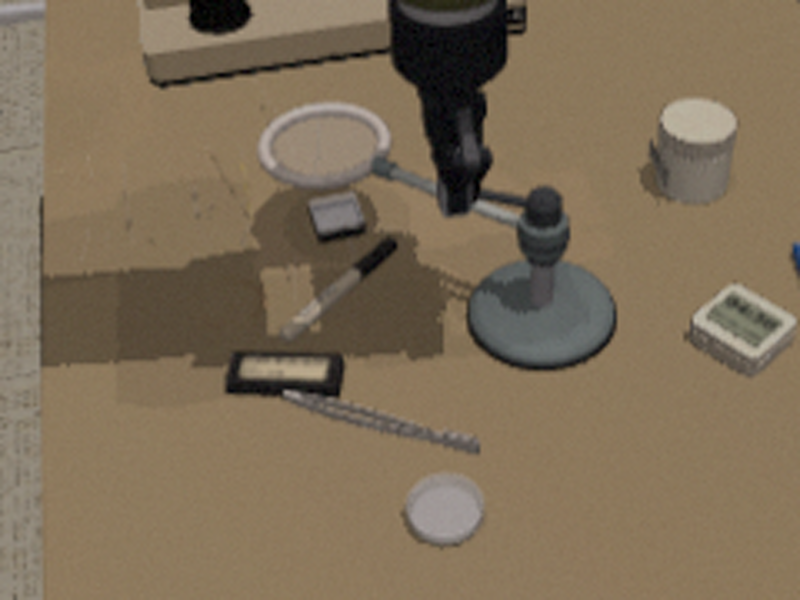

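Emit:
{"name": "move_arm", "arguments": {
  "moves": [
    [-1, 3, 0, 0],
    [-2, 5, 0, 0],
    [-3, 8, 0, 0],
    [-4, 10, 0, 0],
    [-4, 10, 0, 0]
  ]
}}

```text
time_s: 15.9
position: [0.5749, 0.0999, 0.1074]
tool_rot: [[-1.0, -0.0, 0.001], [-0.0, 1.0, -0.0], [-0.001, -0.0, -1.0]]
ft_force: [-0.2, -2.0, 0.5]
grip_width: -0.0001
```

Emit:
{"name": "move_arm", "arguments": {
  "moves": [
    [-1, 2, 0, 0],
    [-2, 4, 0, 0],
    [-3, 5, 0, 0],
    [-3, 5, 0, 0]
  ]
}}

```text
time_s: 16.3
position: [0.5776, 0.1049, 0.1074]
tool_rot: [[-1.0, -0.0, 0.0], [-0.0, 1.0, 0.0], [-0.0, 0.0, -1.0]]
ft_force: [0.5, -2.1, -0.3]
grip_width: 0.0001
```

Emit:
{"name": "move_arm", "arguments": {
  "moves": [
    [-1, 2, 0, 0],
    [-2, 4, 0, 0],
    [-3, 5, 0, 0],
    [-3, 5, 0, 0]
  ]
}}

```text
time_s: 16.7
position: [0.5804, 0.1101, 0.1072]
tool_rot: [[-1.0, -0.0, -0.0], [-0.0, 1.0, 0.0], [0.0, 0.0, -1.0]]
ft_force: [-0.6, 0.3, -0.1]
grip_width: -0.0
```

```bash
python3 - <<'E'
from h import *
s=env.observe(); print(s['time_s'],s['position'],s['ft_force'])
im=env.get_image('side'); cv2.imwrite('pics/side9.png',cv2.resize(im[110:230,180:340,::-1],(800,600),interpolation=cv2.INTER_CUBIC))
E
```

```text
16.7 [0.58044407 0.11008737 0.10724383] [-0.56732874  0.30358668 -0.08755584]
```

View pics/side9.png

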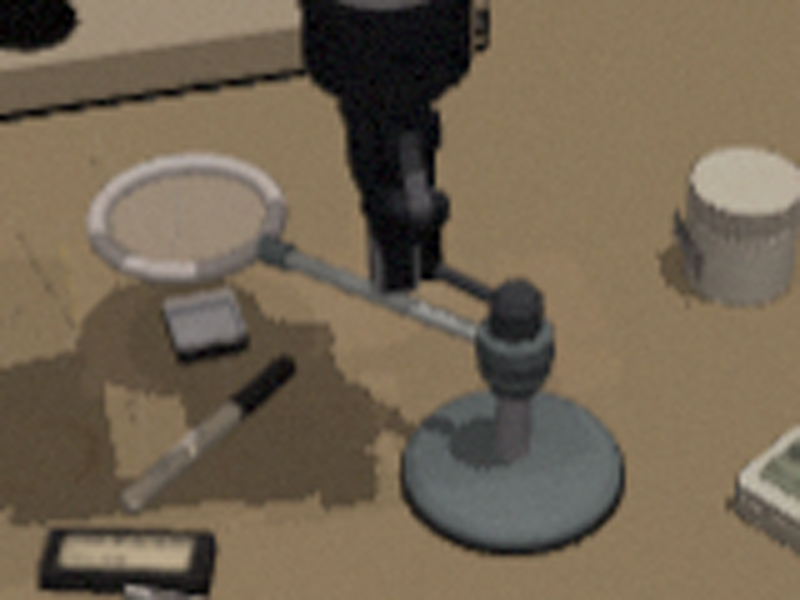

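Emit:
{"name": "move_arm", "arguments": {
  "moves": [
    [-1, 1, 0, 0],
    [-2, 2, 0, 0],
    [-3, 3, 0, 0],
    [-4, 4, 0, 0],
    [-4, 4, 0, 0]
  ]
}}

```text
time_s: 17.25
position: [0.5813, 0.1112, 0.107]
tool_rot: [[-1.0, 0.0, -0.009], [0.0, 1.0, -0.005], [0.009, -0.005, -1.0]]
ft_force: [-17.9, -15.7, 8.0]
grip_width: -0.0001
```

Emit:
{"name": "move_arm", "arguments": {
  "moves": [
    [4, -4, 0, 0],
    [14, -12, 0, 0],
    [30, -25, 0, 0],
    [30, -25, -30, 0],
    [30, -25, -75, 0],
    [30, -25, -120, 0],
    [55, -60, -125, 0],
    [80, -100, -125, 0],
    [100, -140, -125, 0],
    [115, -185, -125, 0],
    [125, -225, -125, 0],
    [134, -264, -125, 0],
    [134, -264, -125, 0]
  ]
}}

```text
time_s: 18.55
position: [0.4502, -0.1541, 0.2325]
tool_rot: [[-1.0, 0.005, 0.001], [0.005, 1.0, -0.001], [-0.001, -0.001, -1.0]]
ft_force: [0.3, 0.8, 0.5]
grip_width: 0.0001
```

```bash
python3 - <<'E'
from h import *
s=env.observe(); print(s['time_s'],s['position'],s['ft_force'])
for c in ['top','side']:
    im=env.get_image(c)
    cv2.imwrite(f'pics/{c}10.png',cv2.resize(im[110:290,120:360,::-1],(800,600),interpolation=cv2.INTER_CUBIC))
    for n,z in [('stand',0),('lens_center',.085),('bar_point',.085),('lever_knob',.118),('gel_center',.008)]:
        for t in env.tip_of(c,n)[:1]: print(c,n,round(t['conf'],2),np.round(t['point'],1),np.round(at(c,t['point'],z),4))
E
```

```text
18.55 [ 0.45016282 -0.15405623  0.23248386] [0.34391548 0.84248325 0.52994859]
top lens_center 0.82 [215.4 171.5] [0.5039 0.2213]
top bar_point 0.95 [194.6 194.1] [0.552  0.1676]
top lever_knob 0.5 [173.8 209.7] [0.5969 0.1272]
side stand 0.87 [206.6 278. ] [0.6205 0.0678]
side bar_point 0.71 [237. 233.] [ 0.4837 -0.0748]
side lever_knob 0.66 [160.7 267.5] [0.6052 0.1117]
side gel_center 0.67 [206.1 280.2] [0.6242 0.0605]
```

View pics/top10.png

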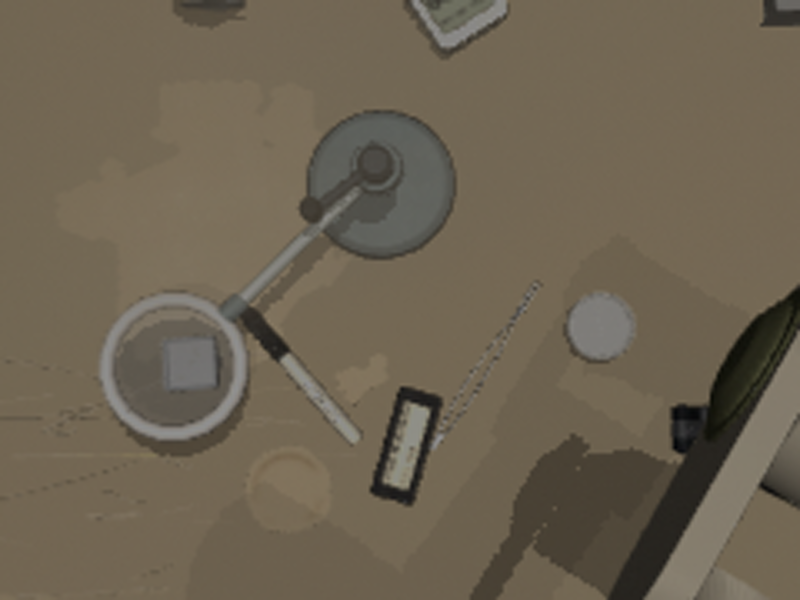

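View pics/side10.png

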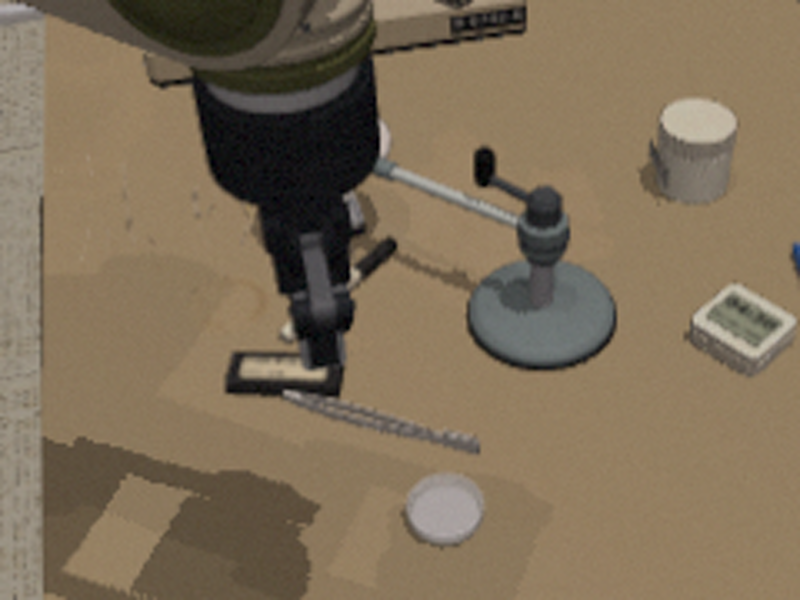

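```bash
python3 - <<'E'
from h import *
l=at('top',(110+366/3.333,120+174/3.333),.088);b=at('top',(110+363/3.333,120+190/3.333),.014);k=at('top',(110+208/3.333,120+312/3.333),.133)
print(l-b,k,np.degrees(np.arctan2(k[1]-.0745,k[0]-.63)))
print(env.close_job())
E
```

```text
[-0.00310967 -0.00078626] [0.59819975 0.11690899] 126.86428085516386
the job is handed in; nothing more can be done
None
```

I pushed the swing arm round with the closed fingertips until the lens stood over the square box. I then pushed the lever's knob clockwise to its stop and pulled the robot clear. The job is handed in; no verdict is reported.

- **Lens:** in the last top picture the lens centre measured about 3 mm from the box centre, and the whole box shows through it. It was in the same place in the picture before and after the lever was turned.
- **Lever:** it turned about 75° and now points at about 127°. The stop showed itself: the fingertip stalled with about 25 N at the wrist.
- **Other things:** nothing else on the bench had visibly moved, by eye against the first pictures. The robot was clear of everything at hand-in, at 18.65 s.

**Checks that disagreed:** single network readings of the lens differed from one another by up to about 10 mm. In the last side picture the networks' "bar_point" and "gel_center" were plainly false, because the gripper hid the box and lens. I relied on the ring and box seen in the top picture instead.

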